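# Slide the slim flask into its parking bay

## Robot

A 6-joint arm with a two-finger parallel gripper is mounted at the origin on the work surface. World frame = base frame: x ahead of the robot, y to its left, z up, the work surface at z = 0. Lengths are in m, angles in rad, forces in N, time in s.
With the tool pointing down it reaches from about 0.35 to 0.85 m from the base axis. Payload 8.1 kg.
Tool frame: the origin (TCP) lies on the mounting face of the last link; the fingertips stand 186 mm ahead of it and the grasp point (between the pads) lies 167 mm ahead of it; z points along the fingers, y is the line along which they close (so a half turn about z gives the same grasp; the last joint's range is limited). The gripper opens to 93 mm and grips with 3 to 60 N. Pads are 15 mm wide; open, the fingers measure 128 mm over their backs; the gripper's body (75 mm by 188 mm) begins 65 mm behind the grasp point.
Start: joints at [1.094, 0.13, 1.488, -0, 1.523, -0.085], TCP at [0.229, 0.555, 0.405] pointing down, gripper open.
Joint ranges: [-2.96, 2.96], [-0.89, 2.26], [0.02, 2.5], [-1.34, 4.48], [0, 2.73], [-2.66, 2.66]. Speed limits (rad/s): [2.39, 2.39, 2.79, 3.14, 3.14, 3.14].

## Interface

Orientations are given as a rotation vector (axis times angle).
In Python, from plant import * gives the robot as it stands. The module is installed in compiled form; this text tells all that it offers.
- The arm moves only by the tool arm_command, never from a script. Its argument "increments" is a list of rows, each a list of 6 numbers: the shift along the tool's x, y, z in units of 0.2 m (1.0 is 0.2 m), then the turn, a rotation vector about the tool's x, y, z in units of pi rad (1.0 is pi rad). A call has exactly 5 rows; each row is the pose to reach, as a shift and turn from the pose commanded when the call began, along the tool's axes at that moment, turning the shorter way round; what a row does not reach only later rows make up. A row lasts 1/8 s, in which the tool goes at most 62.5 mm and 10.7 degrees, less where a joint would pass 70% of its speed; a pose out of reach is approached as far as the arm can. A call with a number of a shift or a turn outside -1 to 1 is refused whole. A call with a gripper value outside its range is refused whole. "fingers" is the closure, from -1 (fully open) to 1 (shut), set as the call begins (left out, the last holds). The fingers move at their own pace and stop on an object; "force" is the grip in N (left out, the last holds). Time passes only in rows, so rows that repeat a pose let the fingers close, or fill a call up. It gives the time, the measured TCP pose, the force, the opening and the grip force at its end, in the units of the state.
- read_state(): the state, without advancing time (a new reading comes with each control period).
- read_camera(name): name is "scene" or "top"; returns a dict with "image" (420x560x3 uint8, red, green, blue), "fx", "fy", "cx", "cy" (pixels), "k1" (the pictures are not rectified: a ray, as slopes to the right and down, at radius r is drawn at 1 + k1 r^2 times it, then the intrinsics apply), "T" (4x4, takes a point from camera to world coordinates). Camera axes: x right, y down, z forward; pixel columns grow to the right and rows downward; lengths in m; the calibration is good to about 2 mm. A picture is of the moment at which its call begins. There is no depth.
- close_job(): hands the job in; it is judged then, once.
The state is a dict: "t": time; "q": joint angles; "dq": joint speeds; "joint_torque": joint torques, N m; "tool_pos": TCP position; "orientation": TCP orientation; "force": force on the tool from outside, world axes, zero at the start; "wrist_torque": the same for the moment, N m; "opening": finger opening in m; "gripper_force": force on a finger pad.
Only numpy, scipy, OpenCV 4.12 (cv2) and the standard library are available. Lean on these libraries where they do the work, as an engineer would, in place of code of your own. Each camera call takes 0.05 s, during which the arm holds its last target. There are 200 camera calls.

## Task

Clear the writing space: push the tall white flask with the yellow cap across the desk into the blue three-sided bay, until it stands right up against the bay's back rail. It is top-heavy, so push it gently, low on its yellow boot, so that it slides upright and never tips; do not pinch or lift it. Leave the hand sanitizer, the red sharps pot and the roll of tape where they are.

Things in the scene. Friction and masses are not known exactly. Their poses are not given: they have to be found in the camera images.
- flask: Loose upright slim flask, 242 mm tall, 0.35 to 0.7 kg: round yellow boot at the bottom, 74 mm across and 45 mm high; above it a white body with stickers and a yellow cap, 54 mm across. Origin: centre of its underside, on the desk at z = 0; z up its axis; yaw means nothing. Slides upright when pushed on the boot, tips when pushed at half height or above. Over 30 N on it is too rough.
- bay: Fixed blue U of rails 28 mm high, 8 mm thick, on the desk, no floor; a flat yellow disc marks the place. Origin: on the desk, where the flask's axis is when it touches the back rail midway. +x points into the bay (the way to push); back rail's inner face at x = 37 mm, side rails' at y = +-48 mm, out to x = -23; flared ends widen the mouth to about 125 mm at x = -54. z up.
- sanitizer: Bystander, loose: clear round pump bottle, 66 mm across, 179 mm tall with its white pump and spout. Origin: centre of its underside. Must not be disturbed.
- sharps: Bystander, loose: red round pot with a white lid, 96 mm across, 113 mm tall. Origin: centre of its underside. Must not be disturbed.
- tape: Bystander, loose: black roll of tape lying flat, 92 mm across, 30 mm high. Origin: centre of its underside. Must not be disturbed.

How it is judged:
At the end, for the whole second after the job is handed in: The flask stands upright and still on the desk between the bay's side rails, within 8 mm of touching the back rail (x of flask in the frame of bay between -0.008 and 0.004 m and y of flask in the frame of bay between -0.014 and 0.014 m and angle between flask's own z axis and vertical below 0.04 rad and height (world z) of flask below 0.004 m and linear speed of flask below 0.02 m/s).
It fails at once if the flask is tipped by more than about 14 degrees (angle between flask's own z axis and vertical above 0.25 rad).
It fails at once if the flask is lifted off the desk (height (world z) of flask above 0.012 m).
It fails at once if the flask is squeezed or shoved with more than 30 N (contact force between the fingers and flask above 30 N).
It fails at once if the sanitizer, the sharps pot or the tape is moved by more than 20 mm or tipped (distance of any of sanitizer, sharps, tape from where it was at the start of the episode above 0.02 m or angle between any of sanitizer, sharps, tape's own z axis and vertical above 0.3 rad).
It also fails if it takes over 51 s, if anything falls off the work surface, if the arm or the gripper's body presses on something with over 40 N, if the wrist force passes 120 N, or if a joint passes its speed limit or range.

## Working session

There is one attempt and no reset: what is moved stays moved. The work goes in short steps, Python scripts to look and compute and a tool call to move; the robot and the scene stay as the last step left them, time stands still between calls to the robot, and variables do not carry over. Pictures are saved under pics/ and viewed, at most 10 in all, crops included, and the job is handed in when it is done.

Besides the shell and the picture viewer there is one more tool, called after ">>>" by a JSON object that holds its "op" and its "data", one argument or row to a line. arm_command: Moves the arm, as the interface text tells. Shifts and turns lie within -1 to 1; 1 stands for 0.2 m of shift or pi rad of turn. Its arguments: {"type":"object","properties":{"increments":{"type":"array","items":{"type":"array","items":{"type":"number","minimum":-1,"maximum":1}}},"fingers":{"type":"number"},"force":{"type":"number"}},"required":["increments"]}

```bash
mkdir -p pics; cat > h.py <<'E'
from plant import *
import numpy as np, cv2
from scipy.spatial.transform import Rotation as R
def ray(c,u,v):
    K=np.array([[c['fx'],0,c['cx']],[0,c['fy'],c['cy']],[0,0,1.]])
    p=cv2.undistortPoints(np.array([[[u,v]]],float),K,np.array([c['k1'],0,0,0,0.]))[0,0]
    T=np.array(c['T']); return T[:3,3],T[:3,:3]@np.array([p[0],p[1],1])
def pt(c,u,v,z):
    o,d=ray(c,u,v); return o+d*(z-o[2])/d[2]
def snap(n,f):
    c=read_camera(n); cv2.imwrite('pics/'+f,c['image'][:,:,::-1]); return c
E
python3 - <<'E'
from h import *
for n in ['top','scene']:
    c=snap(n,n+'0.png'); print(n,np.round(c['T'],3).tolist(),c['fx'],c['k1'])
s=read_state(); print(s['t'],s['tool_pos'],s['orientation'],R.from_rotvec(s['orientation']).as_matrix().round(3))
E
```

```text
top [[0.003, -0.993, 0.119, 0.498], [-1.0, -0.003, -0.002, 0.032], [0.003, -0.119, -0.993, 0.822], [0.0, 0.0, 0.0, 1.0]] 457.6144489258766 -0.06027978887555301
scene [[0.711, 0.534, -0.458, 0.964], [0.703, -0.548, 0.454, -0.296], [-0.008, -0.644, -0.765, 0.609], [0.0, 0.0, 0.0, 1.0]] 440.1795903539108 -0.025602162964614344
0.1 [0.22900179 0.55435611 0.40378831] [-6.11408022e-01 -3.08100143e+00  2.50212066e-03] [[-0.924  0.382 -0.001]
 [ 0.382  0.924 -0.001]
 [ 0.    -0.002 -1.   ]]
```

View pics/top0.png

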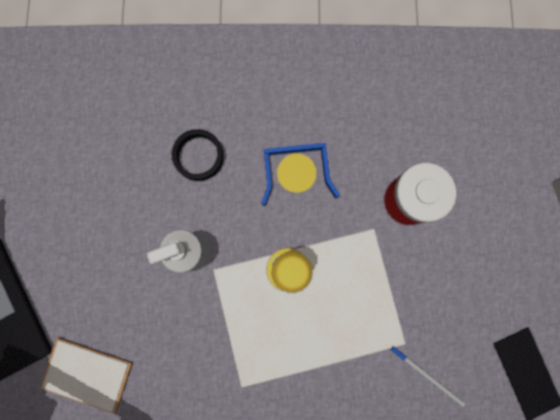

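View pics/scene0.png

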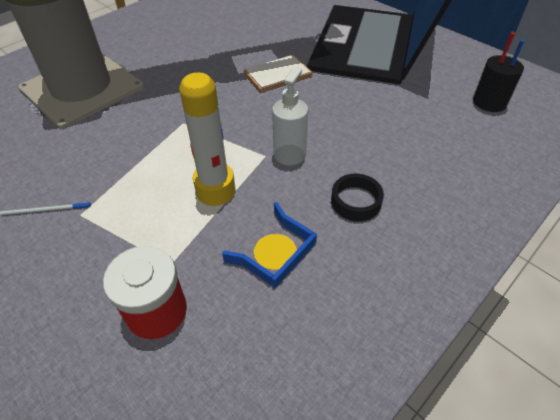

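The top view shows the bay at about (297,173), opening towards the robot. The flask is at about (290,270), the sanitizer at (180,251), the tape at (198,155) and the sharps pot at (412,205). The scene view shows the flask's boot at (214,185).

```bash
python3 - <<'E'
from h import *
def blobs(c,lo,hi):
    h=cv2.cvtColor(c['image'],cv2.COLOR_RGB2HSV); m=cv2.inRange(h,lo,hi)
    n,l,s,ce=cv2.connectedComponentsWithStats(m)
    return [(l==i) for i in range(1,n) if s[i,4]>60],[s[i].tolist()+ce[i].round(1).tolist() for i in range(1,n) if s[i,4]>60]
t=read_camera('top'); s=read_camera('scene')
for n,c in (('top',t),('scene',s)):
    for nm,lo,hi in (('yel',(18,140,90),(34,255,255)),('blue',(105,150,60),(125,255,255))):
        M,S=blobs(c,lo,hi)
        for x in S: print(n,nm,x)
        for m,x in zip(M,S):
            if nm=='yel':
                v,u=np.nonzero(m)
                if n=='top':
                    (cx,cy),r=cv2.minEnclosingCircle(np.c_[u,v].astype(np.float32)); print('  circ',cx,cy,r)
                print('  pos z0',pt(c,x[5],x[6],0).round(4),'z.22',pt(c,x[5],x[6],.22).round(4))
                if n=='scene' and 150<x[6]<215:
                    q=pt(c,x[5],v[np.abs(u-x[5])<2].max()+.5,0); d=q[:2]-np.array(c['T'])[:2,3]; print('  flask base',q[:2]+.037*d/np.linalg.norm(d))
            if nm=='blue' and n=='top' and x[4]>300:
                v,u=np.nonzero(m)
                P=np.array([pt(c,a,b,.028)[:2] for a,b in zip(u,v)])
                top=P[P[:,0]>P[:,0].max()-.02]; vx,vy,x0,y0=cv2.fitLine(top[(top[:,1]<top[:,1].max()-.01)&(top[:,1]>top[:,1].min()+.01)].astype(np.float32),cv2.DIST_HUBER,0,.01,.01).ravel()
                print('  rail dir',vx,vy,'mid',x0,y0,'y ext',top[:,1].min(),top[:,1].max())
                for k in (.64,.66,.67,.68): 
                    y=P[np.abs(P[:,0]-k)<.003][:,1]; print('   x',k,y[y<y.mean()].mean(),y[y>y.mean()].mean())
for nm,u,v,z in (('sanit',180,251,.13),('tape',198,155,.015),('sharps',426,192,.113)): print(nm,pt(t,u,v,z).round(3))
E
```

```text
top yel [278, 155, 38, 37, 1091, 296.3, 172.8]
top yel [268, 249, 43, 43, 1409, 289.4, 270.3]
  circ 296.4223327636719 172.626220703125 18.72881317138672
  pos z0 [ 0.6597 -0.0081  0.    ] z.22 [0.6165 0.0027 0.22  ]
  circ 289.3103332519531 269.83404541015625 22.159286499023438
  pos z0 [0.4831 0.0047 0.    ] z.22 [0.4871 0.012  0.22  ]
top blue [262, 144, 77, 61, 682, 297.8, 164.4]
  rail dir 0.11084733 -0.9938374 mid 0.6981534 -0.0045723855 y ext -0.05789915060337881 0.04877389633532164
   x 0.64 -0.062296677396312686 0.041409988235812815
   x 0.66 -0.058354116888627024 0.0435412169537552
   x 0.67 -0.05813618764318381 0.04508663855828806
   x 0.68 -0.056812862168377914 0.04584913338918752
scene yel [179, 72, 37, 45, 1343, 197.8, 94.1]
scene yel [193, 165, 41, 41, 851, 215.0, 189.9]
scene yel [254, 234, 42, 36, 1088, 273.5, 250.4]
  pos z0 [0.2226 0.1776 0.    ] z.22 [0.4905 0.0064 0.22  ]
  pos z0 [0.4834 0.0114 0.    ] z.22 [ 0.657  -0.0997  0.22  ]
  flask base [0.4816177  0.00632533]
  pos z0 [ 0.659  -0.0085  0.    ] z.22 [ 0.7691 -0.1124  0.22  ]
scene blue [379, 0, 35, 13, 115, 398.1, 5.4]
scene blue [406, 0, 38, 65, 907, 421.9, 21.9]
scene blue [486, 0, 23, 29, 287, 496.0, 11.3]
scene blue [492, 2, 28, 45, 300, 504.1, 25.7]
scene blue [440, 8, 27, 25, 270, 452.4, 20.9]
scene blue [468, 13, 22, 30, 199, 478.1, 28.9]
scene blue [510, 40, 14, 26, 87, 516.7, 52.6]
scene blue [73, 203, 17, 5, 66, 80.8, 205.0]
scene blue [223, 202, 93, 85, 1576, 276.4, 251.1]
sanit [0.514 0.174 0.13 ]
tape [0.689 0.17  0.015]
sharps [ 0.608 -0.208  0.113]
```

```bash
cat >> h.py <<'E'
PHI=-0.086
def goal(tip,th,phi=PHI):
    u=np.array([np.cos(phi),np.sin(phi),0]); z=np.sin(th)*u-np.cos(th)*np.array([0,0,1]); y=np.array([-u[1],u[0],0])
    return np.array(tip)-.186*z, R.from_matrix(np.c_[np.cross(y,z),y,z])
def inc(p,r,p0,r0):
    return np.r_[r0.inv().apply(p-p0)/.2,(r0.inv()*r).as_rotvec()/np.pi].round(3)
def cur():
    s=read_state(); return np.array(s['tool_pos']),R.from_rotvec(s['orientation'])
E
python3 - <<'E'
from h import *
p0,r0=cur()
p,r=goal((.41,.013,.22),np.radians(30)); print('goal TCP',p, inc(p,r,p0,r0))
pm=np.array([.31,.28,.41]); print(inc(pm,R.from_matrix(goal((0,0,0),.26)[1].as_matrix()),p0,r0))
print(np.linalg.norm(pm-p0))
E
```

```text
goal TCP [0.3173437  0.02098814 0.38108073] [-1.427 -2.296  0.117 -0.026 -0.165 -0.095]
[-0.898 -1.114 -0.028 -0.013 -0.082 -0.097]
0.2861852019150006
```

>>> {"op": "arm_command", "data": {
  "increments": [
    [-0.16, -0.2, -0.01, -0.003, -0.016, -0.02],
    [-0.32, -0.4, -0.01, -0.005, -0.032, -0.04],
    [-0.48, -0.6, -0.02, -0.008, -0.048, -0.06],
    [-0.64, -0.8, -0.02, -0.01, -0.065, -0.08],
    [-0.8, -1.0, -0.03, -0.013, -0.082, -0.097]
  ],
  "fingers": 0.27,
  "force": 15
}}

```text
t: 0.82
tool_pos: [0.3007, 0.3071, 0.4105]
orientation: [0.119, 2.878, -0.016]
force: [0.2, -0.6, 0.3]
opening: 0.0476
gripper_force: 0.0
```

```bash
python3 - <<'E'
from h import *
p0,r0=cur(); s=read_state(); print(s['t'],p0,s['q'],s['opening'])
p,r=goal((.41,.013,.20),np.radians(30)); print('goal TCP',p, inc(p,r,p0,r0))
E
```

```text
0.825 [0.30070087 0.30709004 0.41049603] [ 0.76291971 -0.43993008  2.00189543 -0.19738159  1.40703069 -0.70964637] 0.04762168624999575
goal TCP [0.3173437  0.02098814 0.36108073] [-1.310e-01 -1.419e+00  2.910e-01  0.000e+00 -8.300e-02  1.000e-03]
```

>>> {"op": "arm_command", "data": {
  "increments": [
    [-0.02, -0.2, 0.04, 0, -0.01, 0],
    [-0.04, -0.4, 0.08, 0, -0.02, 0],
    [-0.06, -0.6, 0.12, 0, -0.03, 0],
    [-0.08, -0.8, 0.16, 0, -0.04, 0],
    [-0.1, -1.0, 0.2, 0, -0.05, 0]
  ]
}}

```text
t: 1.45
tool_pos: [0.3231, 0.1108, 0.3769]
orientation: [0.117, 2.73, -0.03]
force: [10.7, 6.7, 9.1]
opening: 0.0337
gripper_force: 0.0
```

```bash
python3 - <<'E'
from h import *
p0,r0=cur(); s=read_state(); print(s['t'],p0,s['q'],s['opening'])
for x in (.41,.40):
  p,r=goal((x,.013,.20),np.radians(30)); print('goal TCP',p, inc(p,r,p0,r0))
E
```

```text
1.45 [0.32309062 0.11079997 0.37686788] [ 0.25758876 -0.89327929  2.34791688 -0.14334226  1.303206   -1.21654199] 0.03372960727199186
goal TCP [0.3173437  0.02098814 0.36108073] [ 0.023 -0.45   0.078 -0.001 -0.036  0.   ]
goal TCP [0.3073437  0.02098814 0.36108073] [ 0.069 -0.454  0.058 -0.001 -0.036  0.   ]
```

>>> {"op": "arm_command", "data": {
  "increments": [
    [0.02, 0, 0.08, 0, 0, 0],
    [0.04, 0, 0.16, 0, 0, 0],
    [0.06, 0, 0.24, 0, 0, 0],
    [0.09, 0, 0.31, 0, 0, 0],
    [0.12, 0, 0.38, 0, 0, 0]
  ]
}}

```text
t: 2.08
tool_pos: [0.3309, 0.1114, 0.2973]
orientation: [0.116, 2.73, -0.029]
force: [0.4, -0.7, 0.3]
opening: 0.0341
gripper_force: 0.0
```

```bash
python3 - <<'E'
from h import *
p0,r0=cur(); s=read_state(); print(s['t'],p0,s['q'],s['opening'],s['force'],'tip',p0+.186*r0.as_matrix()[:,2], np.degrees(np.arccos(-r0.as_matrix()[2,2])))
for x,z,th in ((.41,.10,30),(.41,.05,30),(.405,.05,25)):
  p,r=goal((x,.013,z),np.radians(th)); print('goal TCP',p, inc(p,r,p0,r0))
E
```

```text
2.075 [0.33089819 0.11143951 0.29732893] [ 0.25191671 -0.82902384  2.45962867 -0.14953243  1.12796722 -1.19607435] 0.0341483029124139 [ 0.35956797 -0.73618885  0.34121008] tip [0.404566   0.10454774 0.12667854] 23.440272863571874
goal TCP [0.3173437  0.02098814 0.26108073] [ 0.099 -0.456  0.156 -0.001 -0.036  0.001]
goal TCP [0.3173437  0.02098814 0.21108073] [ 0.199 -0.455  0.386 -0.001 -0.036  0.001]
goal TCP [0.32668351 0.01975187 0.21857325] [ 0.141 -0.457  0.37  -0.001 -0.009  0.001]
```

```bash
cat > k.py <<'E'
import numpy as np
from scipy.optimize import least_squares
D=[((.13,1.488,1.523),.6004,.405),((-.4399,2.0019,1.407),.4298,.4105),((-.8933,2.3479,1.3032),.3416,.3769),((-.829,2.4596,1.128),.3492,.2973)]
A=[];b=[]
def row(q):
    a=q[0];c=a+q[1];e=c+q[2]
    return [1,0,np.sin(a),np.sin(c),np.cos(c),np.sin(e)],[0,1,np.cos(a),np.cos(c),-np.sin(c),np.cos(e)]
for q,r,z in D:
    A+=row(q); b+=[r,z]
x=np.linalg.lstsq(np.array(A),np.array(b),rcond=1e-4)[0]; print(x.round(3), (np.array(A)@x-b).round(4))
for tx,tz,th in ((.425,.10,24),(.425,.02,24),(.425,.02,20),(.425,.03,30),(.41,.10,24)):
    t=np.radians(th); R=np.hypot(tx-.186*np.sin(t),.02); Z=tz+.186*np.cos(t)
    f=lambda q:np.array(row((q[0],q[1],np.pi-t-q[0]-q[1])))@x-[R,Z]
    s=least_squares(f,[-.8,2.4]); print(tx,tz,th,s.x.round(3),np.pi-t-s.x.sum(),s.cost)
E
python3 k.py
```

```text
[-0.007  0.319  0.372  0.562  0.059  0.196] [-0.0005  0.0019  0.0008 -0.0016 -0.0003  0.0005  0.0001 -0.0008]
0.425 0.1 24 [-0.83   2.513] 1.0396491423024894 6.879852675938134e-21
0.425 0.02 24 [-0.683  2.586] 0.8194625251636074 1.117984920172311e-22
0.425 0.02 20 [-0.581  2.508] 0.8647295880804193 2.2713179608124086e-22
0.425 0.03 30 [-0.893  2.706] 0.8051752475790397 2.2160891631390568e-26
0.41 0.1 24 [-0.912  2.553] 1.081586050405663 5.82710456743371e-22
```

```bash
python3 - <<'E'
from h import *
p0,r0=cur()
p,r=goal((.426,.0115,.09),np.radians(20)); print(inc(p,r,p0,r0))
E
```

```text
[-0.117 -0.457  0.23  -0.001  0.019  0.001]
```

>>> {"op": "arm_command", "data": {
  "increments": [
    [-0.06, -0.09, 0.02, 0, 0.007, 0],
    [-0.11, -0.18, 0.05, 0, 0.014, 0],
    [-0.117, -0.27, 0.1, 0, 0.019, 0],
    [-0.117, -0.36, 0.16, 0, 0.019, 0.001],
    [-0.117, -0.457, 0.23, -0.001, 0.019, 0.001]
  ]
}}

```text
t: 2.7
tool_pos: [0.3629, 0.016, 0.2652]
orientation: [0.123, 2.789, -0.021]
force: [0.3, 0.1, 1.0]
opening: 0.0341
gripper_force: 0.0
```

```bash
cat >> h.py <<'E'
def rep(*gs):
    p0,r0=cur(); s=read_state(); print(s['t'],p0.round(4),np.round(s['q'],3),round(s['opening'],4),np.round(s['force'],1),'tip',(p0+.186*r0.as_matrix()[:,2]).round(4), np.degrees(np.arccos(-r0.as_matrix()[2,2])).round(1))
    for g in gs:
        p,r=goal(g[:3],np.radians(g[3]),*g[4:]); print(g,inc(p,r,p0,r0))
E
python3 -c "
from h import *
rep((.43,.0112,.05,20),(.43,.0112,.02,20))
snap('scene','s1.png')"
```

```text
2.7 [0.3629 0.016  0.2652] [-0.1   -0.714  2.451  0.005  1.055 -1.584] 0.0341 [0.3 0.1 1. ] tip [0.4265 0.0105 0.0905] 20.1
(0.43, 0.0112, 0.05, 20) [ 0.052  0.005  0.196 -0.     0.    -0.001]
(0.43, 0.0112, 0.02, 20) [ 0.104  0.005  0.337 -0.     0.    -0.001]
```

View pics/s1.png

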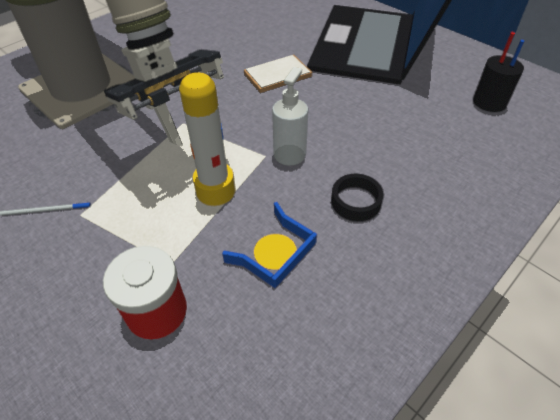

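The picture shows the hand behind the flask, with the fingertips at about (172,138). It is clear of everything, and the flask is unmoved at (214,185).

>>> {"op": "arm_command", "data": {
  "increments": [
    [0.02, 0.001, 0.07, 0, 0, 0],
    [0.04, 0.002, 0.14, 0, 0, 0],
    [0.06, 0.003, 0.21, 0, 0, 0],
    [0.08, 0.004, 0.28, 0, 0, 0],
    [0.1, 0.005, 0.335, 0, 0, 0]
  ]
}}

```text
t: 3.38
tool_pos: [0.3669, 0.0173, 0.1953]
orientation: [0.123, 2.79, -0.021]
force: [-7.2, 0.2, -4.5]
opening: 0.0339
gripper_force: 0.0
```

```bash
python3 -c "
from h import *
rep((.45,.0095,.02,22),(.48,.007,.02,26))"
```

```text
3.375 [0.3669 0.0173 0.1953] [-0.094 -0.561  2.498  0.003  0.856 -1.578] 0.0339 [-7.2  0.2 -4.5] tip [0.4303 0.0119 0.0205] 20.0
(0.45, 0.0095, 0.02, 22) [-0.06  -0.003  0.037 -0.    -0.011 -0.001]
(0.48, 0.007, 0.02, 26) [-0.136 -0.003  0.093 -0.    -0.033 -0.001]
```

>>> {"op": "arm_command", "data": {
  "increments": [
    [-0.012, 0, 0.007, 0, -0.002, 0],
    [-0.024, -0.001, 0.015, 0, -0.004, 0],
    [-0.036, -0.002, 0.022, 0, -0.007, 0],
    [-0.048, -0.002, 0.03, 0, -0.009, 0],
    [-0.06, -0.003, 0.037, 0, -0.011, 0]
  ]
}}

```text
t: 4.0
tool_pos: [0.3808, 0.0151, 0.1931]
orientation: [0.123, 2.755, -0.023]
force: [-4.5, 1.2, 3.6]
opening: 0.0341
gripper_force: 2.1
```

```bash
python3 -c "
from h import *
rep((.46,.0086,.02,24),(.48,.007,.02,26))
snap('scene','s2.png')"
```

```text
4.0 [0.3808 0.0151 0.1931] [-0.097 -0.515  2.479  0.006  0.794 -1.582] 0.0341 [-4.5  1.2  3.6] tip [0.4502 0.009  0.0206] 22.0
(0.46, 0.0086, 0.02, 24) [-0.012  0.002  0.022 -0.    -0.011 -0.001]
(0.48, 0.007, 0.02, 26) [-0.072  0.003  0.061 -0.    -0.022 -0.001]
```

View pics/s2.png

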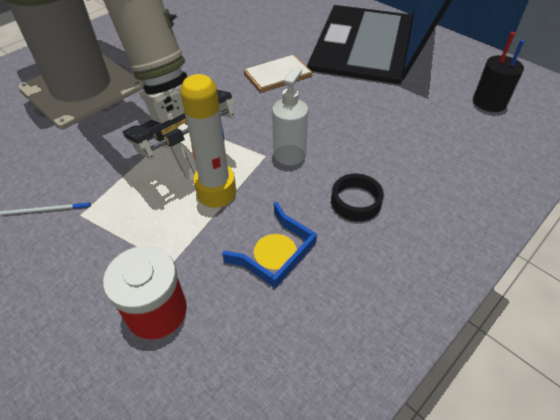

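The fingers are now touching the boot at about (197,180), and the flask is still upright. I'll keep pushing.

>>> {"op": "arm_command", "data": {
  "increments": [
    [-0.015, 0, 0.012, 0, -0.004, 0],
    [-0.03, 0.001, 0.024, 0, -0.009, 0],
    [-0.044, 0.002, 0.037, 0, -0.013, 0],
    [-0.058, 0.002, 0.049, 0, -0.018, 0],
    [-0.072, 0.002, 0.061, 0, -0.022, 0]
  ]
}}

```text
t: 4.68
tool_pos: [0.3988, 0.0138, 0.1869]
orientation: [0.12, 2.685, -0.027]
force: [-2.4, -0.2, 1.2]
opening: 0.0338
gripper_force: 1.4
```

```bash
cat >> h.py <<'E'
def flask():
    c=read_camera('scene'); m=cv2.inRange(cv2.cvtColor(c['image'],cv2.COLOR_RGB2HSV),(18,140,90),(34,255,255))
    n,l,s,ce=cv2.connectedComponentsWithStats(m)
    for i in range(1,n):
        if s[i,4]>150:
            v,u=np.nonzero(l==i); q=pt(c,ce[i][0],v[np.abs(u-ce[i][0])<2].max()+.5,0); d=q[:2]-np.array(c['T'])[:2,3]
            print('blob',s[i].tolist(),ce[i].round(1),'base',(q[:2]+.037*d/np.linalg.norm(d)).round(4),'z.22',pt(c,*ce[i],.22)[:2].round(4))
E
python3 -c "
from h import *
rep((.515,.004,.02,29),(.52,.0035,.02,29)); flask()"
```

```text
4.675 [0.3988 0.0138 0.1869] [-0.096 -0.459  2.467  0.006  0.68  -1.581] 0.0338 [-2.4 -0.2  1.2] tip [0.48   0.0066 0.0198] 26.0
(0.515, 0.004, 0.02, 29) [-0.109  0.002  0.077 -0.    -0.017 -0.001]
(0.52, 0.0035, 0.02, 29) [-0.132  0.001  0.088 -0.    -0.017 -0.001]
blob [190, 83, 39, 46, 1422] [209.2 105.6] base [0.3041 0.1398] z.22 [5.243e-01 4.000e-04]
blob [202, 176, 42, 42, 889] [224.1 201.3] base [5.153e-01 3.000e-04] z.22 [ 0.6786 -0.1039]
blob [254, 234, 42, 36, 1088] [273.5 250.4] base [ 0.6584 -0.0096] z.22 [ 0.7691 -0.1124]
```

>>> {"op": "arm_command", "data": {
  "increments": [
    [-0.026, 0, 0.018, 0, -0.003, 0],
    [-0.052, 0.001, 0.036, 0, -0.007, 0],
    [-0.079, 0.001, 0.053, 0, -0.01, 0],
    [-0.105, 0.001, 0.07, 0, -0.014, 0],
    [-0.132, 0.001, 0.088, 0, -0.017, 0]
  ]
}}

```text
t: 5.35
tool_pos: [0.4304, 0.0112, 0.1827]
orientation: [0.117, 2.632, -0.03]
force: [-1.1, -0.5, -1.7]
opening: 0.0338
gripper_force: 0.9
```

```bash
python3 -c "
from h import *
rep((.56,.000,.02,30),(.565,-.0004,.02,30)); flask()"
```

```text
5.35 [0.4304 0.0112 0.1827] [-0.095 -0.343  2.406  0.006  0.572 -1.581] 0.0338 [-1.1 -0.5 -1.7] tip [0.5204 0.0032 0.0202] 29.1
(0.56, 0.0, 0.02, 30) [-0.158  0.001  0.097 -0.    -0.005 -0.001]
(0.565, -0.0004, 0.02, 30) [-0.18   0.001  0.11  -0.    -0.005 -0.001]
blob [206, 96, 39, 46, 1490] [225.7 118.8] base [0.3646 0.1362] z.22 [ 0.5643 -0.0027]
blob [215, 189, 43, 42, 941] [237.7 214.6] base [ 0.555  -0.0009] z.22 [ 0.7049 -0.1062]
blob [254, 234, 42, 36, 1088] [273.5 250.4] base [ 0.6584 -0.0096] z.22 [ 0.7691 -0.1124]
```

>>> {"op": "arm_command", "data": {
  "increments": [
    [-0.032, 0, 0.019, 0, -0.001, 0],
    [-0.064, 0, 0.038, 0, -0.002, 0],
    [-0.095, 0.001, 0.058, 0, -0.003, 0],
    [-0.126, 0.001, 0.078, 0, -0.004, 0],
    [-0.158, 0.001, 0.097, 0, -0.005, 0]
  ]
}}

```text
t: 6.02
tool_pos: [0.4674, 0.0081, 0.1813]
orientation: [0.117, 2.617, -0.03]
force: [-1.7, 1.1, -0.8]
opening: 0.0342
gripper_force: 1.1
```

```bash
python3 -c "
from h import *
rep((.59,-.0025,.02,30),(.595,-.003,.02,30)); flask(); snap('top','t3.png')"
```

```text
6.025 [0.4674 0.0081 0.1813] [-0.094 -0.213  2.311  0.006  0.521 -1.58 ] 0.0342 [-1.7  1.1 -0.8] tip [ 5.599e-01 -1.000e-04  2.010e-02] 29.9
(0.59, -0.0025, 0.02, 30) [-0.13   0.     0.076 -0.    -0.    -0.001]
(0.595, -0.003, 0.02, 30) [-0.151  0.     0.088 -0.    -0.    -0.001]
blob [194, 109, 69, 58, 1714] [240.1 134.6] base [0.4205 0.1279] z.22 [ 0.6037 -0.0112]
blob [229, 202, 67, 68, 1992] [263.2 240.1] base [ 0.6427 -0.0197] z.22 [ 0.7516 -0.1107]
```

View pics/t3.png

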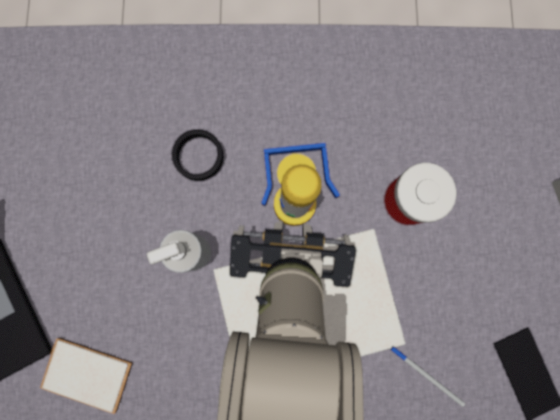

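The top view shows the boot at about (295,204), entering the bay mouth near its centre line with the flask upright.

>>> {"op": "arm_command", "data": {
  "increments": [
    [-0.03, 0, 0.018, 0, 0, 0],
    [-0.06, 0, 0.036, 0, 0, 0],
    [-0.09, 0, 0.053, 0, 0, 0],
    [-0.12, 0, 0.07, 0, 0, 0],
    [-0.15, 0, 0.088, 0, 0, 0]
  ]
}}

```text
t: 6.75
tool_pos: [0.5021, 0.005, 0.1811]
orientation: [0.117, 2.617, -0.03]
force: [-3.7, 0.7, 3.1]
opening: 0.0336
gripper_force: 2.1
```

```bash
python3 -c "
from h import *
rep((.605,-.004,.02,30),(.61,-.0045,.02,30)); c=snap('top','t4.png'); cv2.imwrite('pics/t4c.png',cv2.resize(c['image'][120:260,220:380,::-1],None,fx=5,fy=4.28)); print(c['cx'],c['cy'])"
```

```text
6.75 [0.5021 0.005  0.1811] [-0.093 -0.104  2.217  0.006  0.506 -1.579] 0.0336 [-3.7  0.7  3.1] tip [ 0.5946 -0.0032  0.0199] 29.9
(0.605, -0.004, 0.02, 30) [-0.045 -0.     0.026 -0.    -0.    -0.001]
(0.61, -0.0045, 0.02, 30) [-0.066 -0.001  0.038 -0.    -0.    -0.001]
275.3371335172951 207.14741472285272
```

View pics/t4c.png

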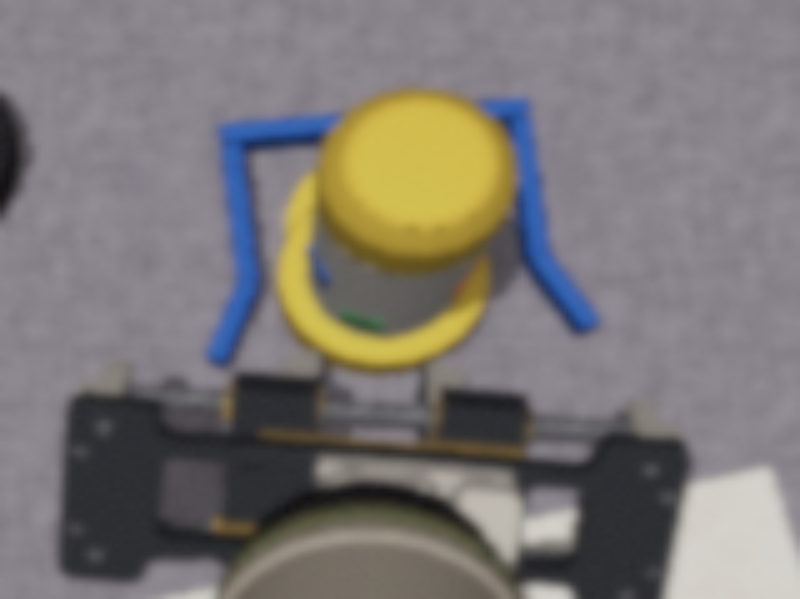

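The crop shows the boot spanning columns 280 to 488, centred between the rails' inner faces at about 250 and 525. About 23 mm remain.

>>> {"op": "arm_command", "data": {
  "increments": [
    [-0.013, 0, 0.008, 0, 0, 0],
    [-0.026, 0, 0.015, 0, 0, 0],
    [-0.04, 0, 0.023, 0, 0, 0],
    [-0.053, -0.001, 0.03, 0, 0, 0],
    [-0.066, -0.001, 0.038, 0, 0, 0]
  ]
}}

```text
t: 7.42
tool_pos: [0.5168, 0.0034, 0.181]
orientation: [0.117, 2.617, -0.03]
force: [-4.1, 0.7, 3.4]
opening: 0.034
gripper_force: 2.1
```

>>> {"op": "arm_command", "data": {
  "increments": [
    [-0.004, 0, 0.002, 0, 0, 0],
    [-0.008, 0, 0.005, 0, 0, 0],
    [-0.011, 0, 0.007, 0, 0, 0],
    [-0.015, 0, 0.009, 0, 0, 0],
    [-0.018, 0, 0.01, 0, 0, 0]
  ]
}}

```text
t: 8.05
tool_pos: [0.5208, 0.0031, 0.181]
orientation: [0.117, 2.617, -0.03]
force: [-3.1, 0.1, 1.3]
opening: 0.0337
gripper_force: 2.0
```

```bash
python3 -c "
from h import *
rep((.617,-.005,.02,30),(.62,-.0055,.02,30)); c=snap('top','t5.png'); cv2.imwrite('pics/t5c.png',cv2.resize(c['image'][120:260,220:380,::-1],None,fx=5,fy=4.28)); s=snap('scene','s5.png'); cv2.imwrite('pics/s5c.png',cv2.resize(s['image'][150:300,200:350,::-1],None,fx=4,fy=4))"
```

```text
8.05 [0.5208 0.0031 0.181 ] [-0.094 -0.05   2.166  0.006  0.503 -1.58 ] 0.0337 [-3.1  0.1  1.3] tip [ 0.6132 -0.005   0.0198] 29.9
(0.617, -0.005, 0.02, 30) [-0.015  0.001  0.009 -0.    -0.    -0.001]
(0.62, -0.0055, 0.02, 30) [-0.029 -0.     0.016 -0.    -0.    -0.001]
```

View pics/s5c.png

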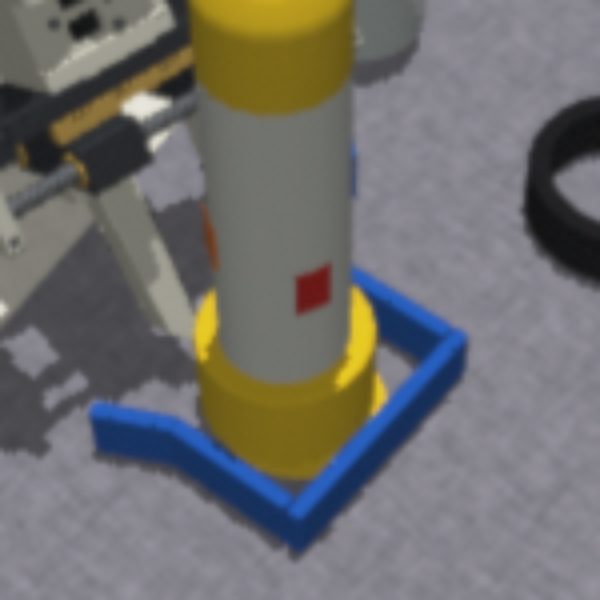

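The boot is inside the bay with a small gap left to the back rail. I'll finish in small steps and watch the force.

>>> {"op": "arm_command", "data": {
  "increments": [
    [-0.003, 0, 0.002, 0, 0, 0],
    [-0.006, 0, 0.003, 0, 0, 0],
    [-0.009, 0, 0.005, 0, 0, 0],
    [-0.011, 0, 0.007, 0, 0, 0],
    [-0.013, 0, 0.008, 0, 0, 0]
  ]
}}

```text
t: 8.78
tool_pos: [0.5239, 0.0028, 0.181]
orientation: [0.117, 2.617, -0.03]
force: [-4.2, 1.1, 1.2]
opening: 0.0338
gripper_force: 2.0
```

>>> {"op": "arm_command", "data": {
  "increments": [
    [-0.002, 0, 0.001, 0, 0, 0],
    [-0.004, 0, 0.002, 0, 0, 0],
    [-0.006, 0, 0.003, 0, 0, 0],
    [-0.007, 0, 0.004, 0, 0, 0],
    [-0.009, 0, 0.005, 0, 0, 0]
  ]
}}

```text
t: 9.4
tool_pos: [0.5259, 0.0027, 0.181]
orientation: [0.117, 2.617, -0.03]
force: [-3.6, -0.2, 3.1]
opening: 0.0337
gripper_force: 2.0
```

>>> {"op": "arm_command", "data": {
  "increments": [
    [-0.001, 0, 0.001, 0, 0, 0],
    [-0.002, 0, 0.001, 0, 0, 0],
    [-0.003, 0, 0.002, 0, 0, 0],
    [-0.004, 0, 0.003, 0, 0, 0],
    [-0.005, 0, 0.003, 0, 0, 0]
  ]
}}

```text
t: 10.02
tool_pos: [0.5271, 0.0025, 0.181]
orientation: [0.117, 2.617, -0.03]
force: [-3.9, 0.6, 1.6]
opening: 0.034
gripper_force: 2.1
```

```bash
python3 -c "
from h import *
rep(); c=read_camera('top'); s=read_camera('scene'); a=cv2.resize(c['image'][130:220,250:345,::-1],(400,379)); b=cv2.resize(s['image'][200:300,230:330,::-1],(400,379)); cv2.imwrite('pics/p6.png',np.hstack([a,b]))"
```

```text
10.025 [0.5271 0.0025 0.181 ] [-0.094 -0.032  2.149  0.006  0.502 -1.58 ] 0.034 [-3.9  0.6  1.6] tip [ 0.6195 -0.0056  0.0198] 29.9
```

View pics/p6.png

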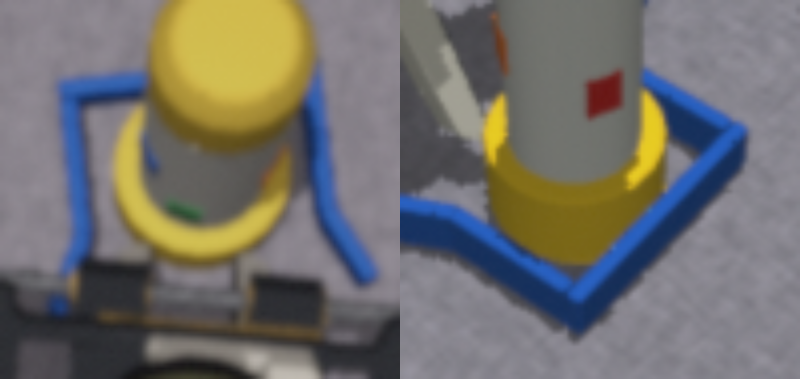

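The boot is almost at the back rail and centred sideways. I'll continue in 1 to 1.5 mm steps until the force rises.

>>> {"op": "arm_command", "data": {
  "increments": [
    [-0.001, 0, 0.001, 0, 0, 0],
    [-0.002, 0, 0.001, 0, 0, 0],
    [-0.003, 0, 0.002, 0, 0, 0],
    [-0.004, 0, 0.003, 0, 0, 0],
    [-0.006, 0, 0.003, 0, 0, 0]
  ]
}}

```text
t: 10.75
tool_pos: [0.5284, 0.0024, 0.1811]
orientation: [0.117, 2.617, -0.03]
force: [-4.2, -0.4, 1.5]
opening: 0.034
gripper_force: 1.9
```

>>> {"op": "arm_command", "data": {
  "increments": [
    [-0.001, 0, 0.001, 0, 0, 0],
    [-0.002, 0, 0.001, 0, 0, 0],
    [-0.003, 0, 0.002, 0, 0, 0],
    [-0.004, 0, 0.003, 0, 0, 0],
    [-0.006, 0, 0.003, 0, 0, 0]
  ]
}}

```text
t: 11.38
tool_pos: [0.5297, 0.0023, 0.1811]
orientation: [0.117, 2.617, -0.03]
force: [-3.3, 1.5, 1.5]
opening: 0.0339
gripper_force: 1.8
```

>>> {"op": "arm_command", "data": {
  "increments": [
    [-0.001, 0, 0.001, 0, 0, 0],
    [-0.002, 0, 0.001, 0, 0, 0],
    [-0.003, 0, 0.002, 0, 0, 0],
    [-0.004, 0, 0.003, 0, 0, 0],
    [-0.006, 0, 0.003, 0, 0, 0]
  ]
}}

```text
t: 12.0
tool_pos: [0.5305, 0.0023, 0.1809]
orientation: [0.117, 2.619, -0.03]
force: [-12.0, 0.7, 7.9]
opening: 0.0338
gripper_force: 5.8
```

>>> {"op": "arm_command", "data": {
  "increments": [
    [-0.001, 0, 0.001, 0, 0, 0],
    [-0.002, 0, 0.001, 0, 0, 0],
    [-0.003, 0, 0.002, 0, 0, 0],
    [-0.004, 0, 0.003, 0, 0, 0],
    [-0.006, 0, 0.003, 0, 0, 0]
  ]
}}

```text
t: 12.62
tool_pos: [0.5312, 0.0022, 0.1806]
orientation: [0.117, 2.621, -0.03]
force: [-19.8, 1.4, 14.3]
opening: 0.0341
gripper_force: 10.0
```

Contact with the back rail is clear, so I'll back away along the same line.

>>> {"op": "arm_command", "data": {
  "increments": [
    [0.015, 0, -0.009, 0, 0, 0],
    [0.04, 0, -0.023, 0, 0, 0],
    [0.08, 0, -0.046, 0, 0, 0],
    [0.12, 0, -0.07, 0, 0, 0],
    [0.17, 0, -0.098, 0, 0, 0]
  ]
}}

```text
t: 13.25
tool_pos: [0.4926, 0.0056, 0.1813]
orientation: [0.117, 2.617, -0.03]
force: [0.3, 0.1, -0.5]
opening: 0.0337
gripper_force: 0.0
```

>>> {"op": "arm_command", "data": {
  "increments": [
    [0.04, 0, -0.023, 0, 0, 0],
    [0.08, 0, -0.046, 0, 0, 0],
    [0.12, 0, -0.07, 0, 0, 0],
    [0.16, 0, -0.093, 0, 0, 0],
    [0.16, 0, -0.093, 0, 0, 0]
  ]
}}

```text
t: 13.88
tool_pos: [0.4558, 0.0089, 0.1813]
orientation: [0.117, 2.617, -0.03]
force: [1.0, 0.5, 0.4]
opening: 0.034
gripper_force: 0.0
```

```bash
python3 -c "
from h import *
rep(); flask(); c=read_camera('top'); s=read_camera('scene'); a=cv2.resize(c['image'][110:270,150:450,::-1],(440,235)); a=np.vstack([a,np.zeros((365-0,440,3),np.uint8)])[:360]; b=cv2.resize(s['image'][120:320,170:370,::-1],(360,360)); cv2.imwrite('pics/p7.png',np.hstack([a,b]))"
```

```text
13.875 [0.4558 0.0089 0.1813] [-0.094 -0.253  2.343  0.006  0.529 -1.581] 0.034 [1.  0.5 0.4] tip [0.5482 0.0008 0.0201] 29.9
blob [252, 132, 41, 50, 1736] [271.9 156.7] base [0.5176 0.1264] z.22 [ 0.665  -0.0117]
blob [190, 137, 42, 26, 169] [209.  149.7] base [0.3622 0.091 ] z.22 [ 0.5968 -0.0595]
blob [252, 225, 46, 45, 899] [273.1 250.9] base [ 0.6579 -0.01  ] z.22 [ 0.7693 -0.1132]
```

View pics/p7.png

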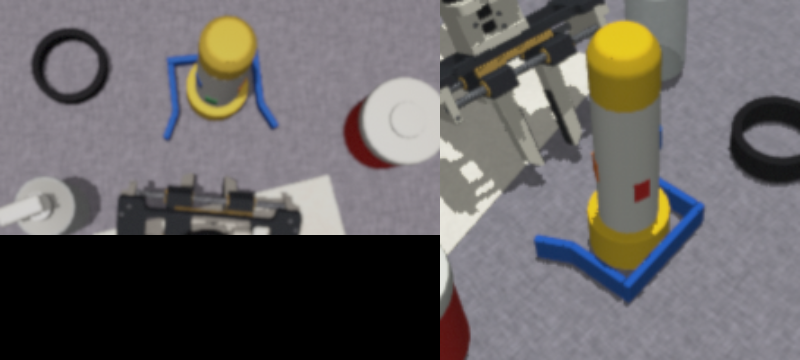

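The flask stands upright against the back rail, with its base at about (0.658, -0.010). The hand is clear, so I'll hand the job in.

```bash
python3 -c "
from plant import *
print(close_job())"
```

```text
the job is handed in; nothing more can be done
None
```

The flask was pushed upright into the bay until it pressed on the back rail; in the last pictures it stands there with the bystanders undisturbed, and the job is handed in, though no verdict came back.

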